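# Find the gap that the feeler fits

## Task

The wooden setting block has three gaps that look alike from outside, but only one of them is set to suit the feeler with the 10 mm steel blade. Draw the feeler out of the pigeonhole by its blade, stand it on the bench and let go of it, then take it by its handle and try the gaps with the blade: a hard stop part of the way in means the gap is too tight, a light springy drag means it fits. Leave the feeler fully home in the gap that fits, with the handle up against the block, let go of it, and do not disturb the turning blank and sanding block at the rack or the chuck key.

Things in the scene. Friction and masses are not known exactly. Their poses are not given: they have to be found in the camera images.
- feeler: The feeler, 160 mm long, 0.22 kg: steel blade and dark wooden handle in line, standing stably on edge. Origin under its middle at the underside; +y from handle to tip, z up. Handle 34 mm wide (x), y -80 to -10 mm, 44 mm high. Blade 10 mm thick (x), y -10 to +80 mm, 3 to 41 mm above the underside; the last 4 mm narrow to 6 mm. Starts in a pigeonhole, handle inside, 75 mm of blade out.
- feeler_handle (a point): Centre of the feeler's handle, 22 mm above its underside and 35 mm behind the shoulder where the blade begins; axes as the feeler's.
- feeler_blade (a point): Point inside the blade 30 mm behind its tip and 60 mm ahead of the handle's shoulder, 22 mm above the underside; a good place to hold the feeler when it is drawn out of the rack.
- rack_front (a point): Middle of the front of the fixed plywood rack (160 mm wide in x, 106 mm deep, 60 mm high; two pigeonholes 56 mm wide and 50 mm high, centred at x = -35 and +35 mm), 22 mm above the bench. +y points straight out of the openings. The feeler is in either pigeonhole.
- setting_block: Fixed pale wooden block with a reddish cover, origin under the middle of its front, 200 mm wide (x), 105 mm deep (+y goes in), 64 mm high, with three gaps: vertical slits 14 mm wide (flared to 22 mm in the first 12 mm), 52 mm high, 99 mm deep, open to the bench below, covered above except the first 13 mm. Hidden shims over 35 mm in make two too tight; which gap fits varies.
- gap_near (a point): Mouth of the gap nearest to the robot: middle of the mouth in the front face, 22 mm above the bench; +y points straight in. In a tight gap the blade stops hard 40 or 62 mm in; in the right one a sprung pad on the -x side presses on the blade with 3 to 6 N from 42 mm on: side push and drag together stay under 8 N, and all 90 mm go in, until the handle's shoulder meets the block.
- gap_mid (a point): Mouth of the middle gap, 60 mm in the block's +x from gap_near; otherwise as gap_near.
- gap_far (a point): Mouth of the third gap, 120 mm in the block's +x from gap_near, farthest from the robot; otherwise as gap_near.
- blank_centre (a point): Centre of the plain square wooden turning blank, 22 x 150 x 22 mm, lying in the other pigeonhole and standing out of it about as far as the feeler. A bystander.
- sanding_block_centre (a point): Centre of the brown sanding block, 52 x 68 x 24 mm, lying on top of the rack towards its back. A bystander.
- chuck_key_centre (a point): Centre of the black T-shaped chuck key, 70 x 70 x 12 mm, lying on the bench beyond the work. A bystander.

How it is judged:
On the way:
1. the feeler has been drawn out of the rack and stands upright on the bench, let go of (y of feeler_handle in the frame of rack_front above 0.036 m and height (world z) of feeler_handle below 0.027 m and angle between feeler_handle's own z axis and vertical below 0.15 rad and contact force between the fingers and feeler below 0.1 N and linear speed of feeler below 0.02 m/s), for 0.2 s.
At the end, for the whole second after the job is handed in: The blade is in the one gap that takes it, all the way: handle's shoulder within 5.5 mm of the block's front face, the feeler upright (within 0.15 rad), let go of and at rest (((y of feeler_blade in the frame of gap_near above 0.0545 m and x of feeler_blade in the frame of gap_near between -0.008 and 0.008 m and z of feeler_blade in the frame of gap_near below 0.015 m) or (y of feeler_blade in the frame of gap_mid above 0.0545 m and x of feeler_blade in the frame of gap_mid between -0.008 and 0.008 m and z of feeler_blade in the frame of gap_mid below 0.015 m) or (y of feeler_blade in the frame of gap_far above 0.0545 m and x of feeler_blade in the frame of gap_far between -0.008 and 0.008 m and z of feeler_blade in the frame of gap_far below 0.015 m)) and angle between feeler_handle's own z axis and vertical below 0.15 rad and contact force between the fingers and feeler below 0.1 N and linear speed of feeler below 0.02 m/s); the robot touches nothing.
It fails at once if a bystander (turning blank, sanding block, chuck key) is shifted by more than 30 mm (distance of any of blank_centre, sanding_block_centre, chuck_key_centre from where it was at the start of the episode above 0.03 m).
It also fails if it takes over 61 s, if anything falls off the work surface, if the arm or the gripper's body presses on something with over 40 N, if the wrist force passes 120 N, or if a joint passes its speed limit or range.

## Robot

A 6-joint arm with a two-finger parallel gripper is mounted at the origin on a cart in front of the work surface, level with it; the furniture and walls round the work are solid. World frame = base frame: x ahead of the robot, y to its left, z up, the work surface at z = 0. Lengths are in m, angles in rad, forces in N, time in s.
With the tool pointing down it reaches from about 0.35 to 0.85 m from the base axis. Payload 8.1 kg.
Tool frame: the origin (TCP) lies on the centre line of the jaws, within the pads' length; the fingertips stand 14 mm ahead of it and the grasp point (between the pads) lies 5 mm behind it; z points along the fingers, y is the direction in which the jaws open and shut (so a half turn about z gives the same grasp; the last joint's range is limited). The gripper opens to 93 mm and grips with 3 to 60 N. Pads are 15 mm wide; open, the fingers measure 128 mm over their backs; the gripper's body (75 mm by 188 mm) begins 65 mm behind the grasp point.
Start: joints at [1.25, 0.13, 1.488, -0, 1.523, -0.085], TCP at [0.14, 0.583, 0.233] pointing down, gripper open.
Joint ranges: [-2.96, 2.96], [-0.89, 2.26], [0.02, 2.5], [-1.34, 4.48], [0, 2.73], [-2.66, 2.66]. Speed limits (rad/s): [2.39, 2.39, 2.79, 3.14, 3.14, 3.14].

## Interface

Orientations are given as a rotation vector (axis times angle).
In Python, from plant import robot gives the robot as it stands.
- The arm moves only by the tool jog_arm, never from a script. Its argument "steps" is a list of rows, each a list of 7 numbers: the closure, from 0 (fully open) to 1 (shut), then the shift along the tool's x, y, z in m, then the turn, a rotation vector about the tool's x, y, z in rad. In form: [[jaw, tx, ty, tz, rx, ry, rz], ...]. A call has 1 to 5 rows; each row is the pose to reach, as a shift and turn from the pose measured when the call began, along the tool's axes at that moment; what a row does not reach only later rows make up. A row lasts 1/8 s, in which the tool goes at most 62.5 mm and 10.7 degrees, less where a joint would pass 70% of its speed; a pose out of reach is approached as far as the arm can. A call with a gripper value outside its range is refused whole. The fingers move at their own pace and stop on an object; "force" is the grip in N (left out, the last holds). Time passes only in rows, so rows that repeat a pose let the fingers close. It gives the time, the measured TCP pose, the force and the opening at its end, in the units of the state.
- robot.read_state(): the state, without advancing time (a new reading comes with each control period).
- robot.read_camera(name): name is "scene" or "top"; returns a dict with "image" (400x640x3 uint8, red, green, blue), "mtx" (3x3 intrinsics, pixels), "extrinsics" (4x4, takes a point from camera to world coordinates). Camera axes: x right, y down, z forward; pixel columns grow to the right and rows downward; lengths in m; the calibration is good to about 2 mm. A picture is of the moment at which its call begins. There is no depth.
- robot.close_job(): hands the job in, once; it reports no verdict.
The state is a dict: "t": time; "q": joint angles; "dq": joint speeds; "joint_torque": joint torques, N m; "tool_pos": TCP position; "orientation": TCP orientation; "force": force on the tool from outside, world axes, zero at the start; "wrist_torque": the same for the moment, N m; "opening": finger opening in m.
Only numpy, scipy, OpenCV 4.12 (cv2) and the standard library are available. Lean on these libraries where they do the work, as an engineer would, in place of code of your own. Each camera call takes 0.05 s, during which the arm holds its last target.

## Working session

There is one attempt and no reset: what is moved stays moved. The work goes in short steps, Python scripts to look and compute and a tool call to move; the robot and the scene stay as the last step left them, time stands still between calls to the robot, and variables do not carry over. Pictures are saved under pics/ and viewed, and the job is handed in when it is done.

Besides the shell and the picture viewer there is one more tool, called after "Emit:" as name(argument=value, ...) on one line, values as JSON. jog_arm: Moves the arm, as the interface text tells. Its arguments: {"type":"object","properties":{"steps":{"type":"array"},"force":{"type":"number"}},"required":["steps"]}

```bash
mkdir -p pics; ls; python3 - <<'E'
from plant import robot
import cv2,numpy as np
print(robot.read_state())
for n in("scene","top"):
    c=robot.read_camera(n); cv2.imwrite(f"pics/{n}0.png",c["image"][:,:,::-1]); np.savez(f"pics/{n}0.npz",**c)
    print(n,c["mtx"],c["extrinsics"])
E
```

```text
pics
{'t': 0.0, 'q': array([ 1.24961458e+00,  1.31131236e-01,  1.48922615e+00, -2.35219827e-05,
        1.52300366e+00, -8.53960824e-02]), 'dq': array([-0.0004407 , -0.00168116,  0.00038299,  0.00243734,  0.00044823,
        0.00052984]), 'joint_torque': array([ 3.93601867e-04, -5.59849262e+01, -4.91755879e+01,  7.67774926e-02,
        3.54983588e-02, -1.96417227e-04]), 'tool_pos': array([0.13998302, 0.58290501, 0.23163448]), 'orientation': array([-3.69472688e-01, -3.11945321e+00,  2.72773876e-03]), 'force': array([-0.01856551, -0.99348052,  1.02326669]), 'wrist_torque': array([-0.03615547, -0.01539305, -0.02458354]), 'opening': 0.09309806050732826}
scene [[467.19287497   0.         315.65469931]
 [  0.         467.19287497 204.86092058]
 [  0.           0.           1.        ]] [[ 0.30685469 -0.83926316  0.4488625   0.08986189]
 [-0.95174843 -0.26865614  0.14831996 -0.18394037]
 [-0.00388981 -0.47271685 -0.88120579  1.06171762]
 [ 0.          0.          0.          1.        ]]
top [[457.74890541   0.         313.15509477]
 [  0.         457.74890541 200.60839553]
 [  0.           0.           1.        ]] [[ 0.01751359 -0.99918566  0.03634957  0.56618274]
 [-0.99984448 -0.01757731 -0.00143424 -0.01527751]
 [ 0.002072   -0.0363188  -0.99933811  1.04632492]
 [ 0.          0.          0.          1.        ]]
```

View pics/scene0.png

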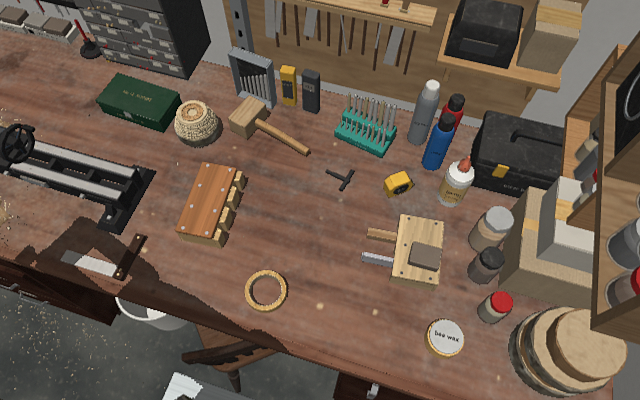

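View pics/top0.png

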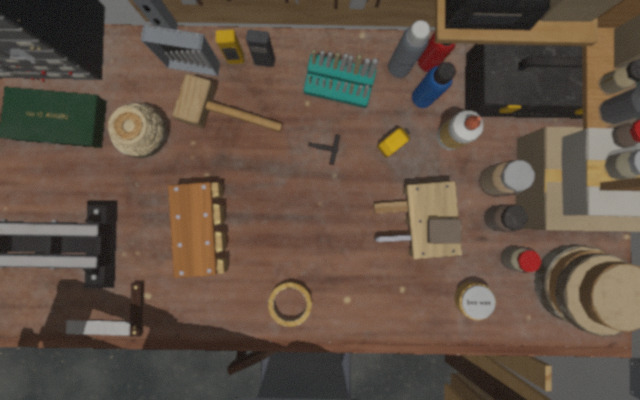

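```bash
cat > h.py <<'E'
import numpy as np,cv2
def load(n): 
    d=np.load(f"pics/{n}.npz"); return d["image"],d["mtx"],d["extrinsics"]
def ray(K,E,uv,z):
    uv=np.atleast_2d(np.array(uv,float)); d=np.c_[(uv-K[[0,1],[2,2]])/K[0,0],np.ones(len(uv))]@E[:3,:3].T
    o=E[:3,3]; return o+d*((z-o[2])/d[:,2])[:,None]
def proj(K,E,p):
    p=np.atleast_2d(p); c=(p-E[:3,3])@E[:3,:3]; return c[:,:2]/c[:,2:]*K[0,0]+K[[0,1],[2,2]]
def crop(n,u0,v0,w,h,s,out,marks=()):
    im=load(n)[0][v0:v0+h,u0:u0+w,::-1]; im=cv2.resize(im,None,fx=s,fy=s,interpolation=cv2.INTER_CUBIC)
    for m in marks: cv2.circle(im,(int((m[0]+.5-u0)*s),int((m[1]+.5-v0)*s)),2,(0,255,255),-1)
    cv2.imwrite(f"pics/{out}.png",im)
E
python3 - <<'E'
from h import *
crop("top0",160,170,75,115,5,"c1")
crop("top0",365,170,105,100,6,"c2")
crop("scene0",355,205,95,85,7,"c3")
crop("scene0",170,155,80,95,6,"c4")
E
```

```text
(no output)
```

View pics/c1.png

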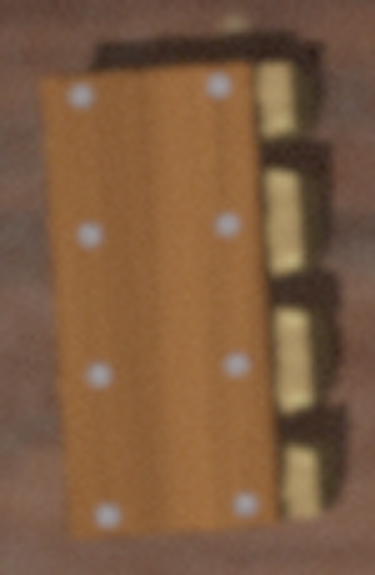

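View pics/c2.png

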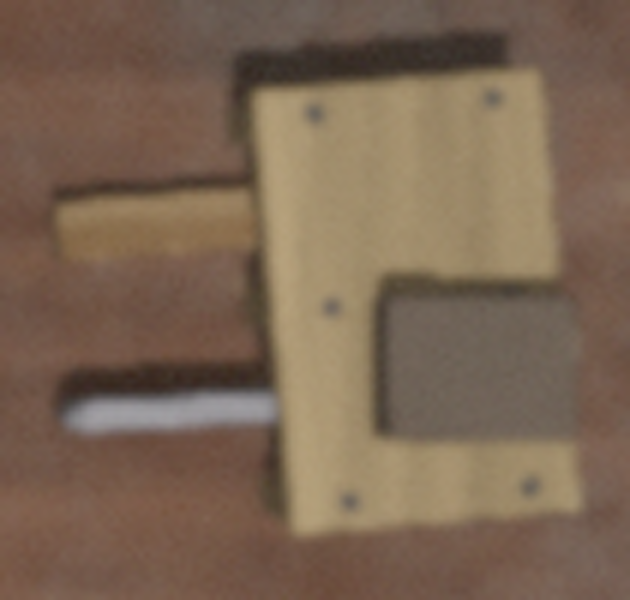

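View pics/c3.png

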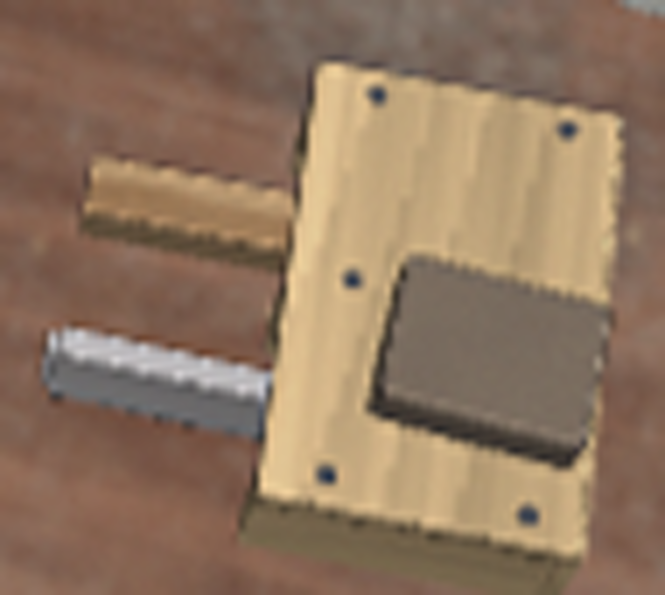

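View pics/c4.png

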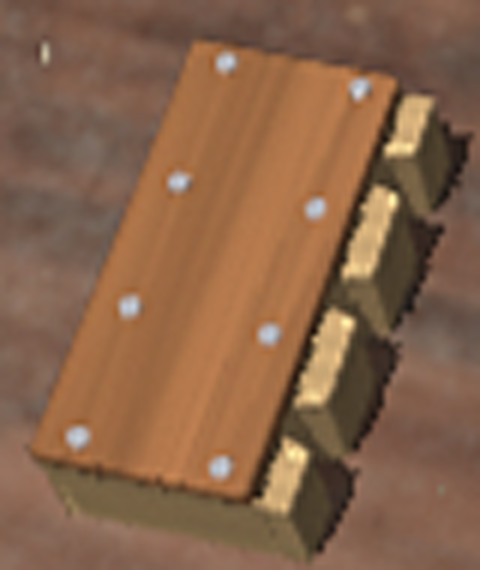

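```bash
python3 - <<'E'
from h import *
def comps(m,mina=20):
    n,l,s,c=cv2.connectedComponentsWithStats(m.astype(np.uint8)); 
    return [(l==i) for i in range(1,n) if s[i,4]>=mina]
for n,zs in (("top0",1),("scene0",1)):
    im,K,E=load(n); hsv=cv2.cvtColor(im,cv2.COLOR_RGB2HSV); H,S,V=[hsv[:,:,i].astype(int) for i in range(3)]
    # blade
    b=(S<50)&(V>(110))
    box=np.zeros(b.shape,bool)
    if n=="top0": box[225:250,368:418]=1
    else: box[245:275,355:400]=1
    print(n,"blade")
    m=comps(b&box)
    for k in m:
        ys,xs=np.nonzero(k); print(len(xs),xs.min(),xs.max(),ys.min(),ys.max())
        r=cv2.minAreaRect(np.c_[xs,ys].astype(np.float32)); p=cv2.boxPoints(r); print(r); print(ray(K,E,p,.041).round(4))
    # teeth
    box[:]=0
    if n=="top0": box[175:285,205:235]=1
    else: box[165:250,210:250]=1
    t=(H>15)&(H<32)&(S>70)&(V>(130 if n=="top0" else 150))&box
    for k in comps(t,15):
        ys,xs=np.nonzero(k); r=cv2.minAreaRect(np.c_[xs,ys].astype(np.float32)); print("tooth",len(xs),np.round(r[0],1),np.round(r[1],1),r[2]);
        p=cv2.boxPoints(r); 
        for z in(.052,.064): print(z,ray(K,E,[r[0]],z).round(4), ray(K,E,p,z)[:,:2].round(3).tolist())
E
```

```text
top0 blade
179 376 411 236 242
((393.4435729980469, 238.59727478027344), (5.239776134490967, 35.11897277832031), 86.42366790771484)
[[ 0.5252 -0.1553  0.041 ]
 [ 0.5313 -0.2321  0.041 ]
 [ 0.5199 -0.233   0.041 ]
 [ 0.5138 -0.1562  0.041 ]]
tooth 84 [214.3 189.5] [13.3  6.5] 83.6598129272461
0.052 [[0.6227 0.1986 0.052 ]] [[0.636, 0.208], [0.638, 0.194], [0.609, 0.19], [0.607, 0.204]]
0.064 [[0.622 0.196 0.064]] [[0.635, 0.205], [0.637, 0.191], [0.609, 0.187], [0.607, 0.201]]
tooth 126 [216.1 213.9] [20.1  6.7] 85.2363510131836
0.052 [[0.5698 0.1934 0.052 ]] [[0.591, 0.203], [0.592, 0.188], [0.549, 0.184], [0.547, 0.198]]
0.064 [[0.5697 0.1909 0.064 ]] [[0.59, 0.2], [0.592, 0.186], [0.549, 0.181], [0.548, 0.196]]
tooth 120 [218.  241.5] [19.  6.] 90.0
0.052 [[0.5101 0.1878 0.052 ]] [[0.531, 0.195], [0.531, 0.182], [0.49, 0.181], [0.49, 0.194]]
0.064 [[0.5108 0.1853 0.064 ]] [[0.531, 0.192], [0.531, 0.179], [0.491, 0.178], [0.49, 0.191]]
tooth 82 [220.  266.5] [13.  6.] 90.0
0.052 [[0.4563 0.1821 0.052 ]] [[0.47, 0.189], [0.47, 0.176], [0.442, 0.175], [0.442, 0.188]]
0.064 [[0.4576 0.
[... 589 characters left out ...]
[ 5.1 16.1] 18.43494987487793
0.052 [[0.5696 0.1959 0.052 ]] [[0.548, 0.2], [0.592, 0.205], [0.592, 0.192], [0.547, 0.187]]
0.064 [[0.5639 0.1913 0.064 ]] [[0.542, 0.195], [0.586, 0.2], [0.586, 0.187], [0.542, 0.183]]
tooth 87 [223.7 214.6] [ 5.4 17.1] 18.43494987487793
0.052 [[0.5107 0.1905 0.052 ]] [[0.489, 0.195], [0.534, 0.2], [0.533, 0.186], [0.488, 0.181]]
0.064 [[0.5057 0.1861 0.064 ]] [[0.484, 0.19], [0.528, 0.195], [0.528, 0.182], [0.484, 0.177]]
tooth 58 [217. 234.] [ 5.1 12. ] 18.43494987487793
0.052 [[0.458  0.1851 0.052 ]] [[0.443, 0.19], [0.473, 0.193], [0.473, 0.18], [0.443, 0.177]]
0.064 [[0.4536 0.1807 0.064 ]] [[0.439, 0.185], [0.469, 0.189], [0.468, 0.176], [0.439, 0.173]]
```

```bash
python3 - <<'E'
from h import *
def uv(p,s,o): return (np.array(p,float)+.5)/s-.5+np.array(o)
S={"top0":(uv([(81,96),(91,235),(99,376),(108,516),(219,86),(228,225),(237,365),(246,505)],5,(160,170)),uv([(315,113),(492,97),(332,307),(350,501),(530,487)],6,(365,170))),
"scene0":(uv([(226,62),(179,182),(129,306),(78,437),(359,88),(316,208),(268,334),(220,467)],6,(170,155)),uv([(377,95),(568,130),(352,279),(326,475),(529,516)],7,(355,205)))}
# rack corners top face: front-left(far x), back far, back near, front near
C={"top0":(uv([(42,75),(255,62),(278,522),(70,535)],5,(160,170)),uv([(252,90),(541,69),(580,510),(292,535)],6,(365,170))),
"scene0":(uv([(195,42),(397,77),(250,500),(33,457)],6,(170,155)),uv([(318,65),(622,115),(583,553),(258,497)],7,(355,205)))}
for n in S:
    _,K,E=load(n)
    a=ray(K,E,S[n][0],.064)[:,:2]; r=ray(K,E,S[n][1],.06)[:,:2]
    d=a[0]-a[3]+a[4]-a[7]; e=a[0]-a[4]+a[3]-a[7]
    print(n,"screws ctr",a.mean(0).round(4),"ang",np.arctan2(d[1],d[0]).round(4),np.arctan2(-e[0],e[1]).round(4),np.linalg.norm(d)/2)
    d=r[0]-r[3]+r[1]-r[4]; print("rack nails",r[[0,1,3,4]].mean(0).round(4),"ang",np.arctan2(d[1],d[0]).round(4),r.round(4).tolist())
    for q,z in zip(C[n],(.064,.06)):
        p=ray(K,E,q,z)[:,:2]; print("corners",p.round(4).tolist(),p.mean(0).round(4),[np.linalg.norm(p[i]-p[i-1]).round(4) for i in range(4)])
        d=p[0]-p[3]+p[1]-p[2];print(np.arctan2(d[1],d[0]))
E
```

```text
top0 screws ctr [0.5352 0.2409] ang 0.0914 0.0933 0.17985082535258642
rack nails [ 0.5661 -0.2796] ang 0.1016 [[0.6323, -0.2406], [0.6392, -0.3043], [0.5627, -0.2474], [0.4934, -0.2544], [0.4995, -0.3189]]
corners [[0.6308, 0.2958], [0.6381, 0.2044], [0.4415, 0.1896], [0.4345, 0.2781]] [0.5362 0.242 ] [np.float64(0.1971), np.float64(0.0916), np.float64(0.1971), np.float64(0.0888)]
0.08253373389408562
corners [[0.6402, -0.2178], [0.6497, -0.3219], [0.4916, -0.3368], [0.4809, -0.2338]] [ 0.5656 -0.2776] [np.float64(0.1601), np.float64(0.1045), np.float64(0.1587), np.float64(0.1036)]
0.09705393528378632
scene0 screws ctr [0.5367 0.2441] ang 0.0927 0.0872 0.1799867133073642
rack nails [ 0.5671 -0.2775] ang 0.102 [[0.6335, -0.238], [0.6402, -0.3027], [0.564, -0.2449], [0.4943, -0.2521], [0.5006, -0.3171]]
corners [[0.629, 0.2986], [0.6388, 0.2099], [0.4402, 0.1895], [0.4312, 0.2782]] [0.5348 0.2441] [np.float64(0.1989), np.float64(0.0893), np.float64(0.1996), np.float64(0.0892)]
0.10257880371052909
corners [[0.6386, -0.2162], [0.6515, -0.3191], [0.4937, -0.3359], [0.4803, -0.233]] [ 0.566 -0.276] [np.float64(0.1592), np.float64(0.1037), np.float64(0.1587), np.float64(0.1037)]
0.10587241322425386
```

```bash
cat >> h.py <<'E'
from scipy.spatial.transform import Rotation as Ro
def uv(p,s,o): return (np.array(p,float)+.5)/s-.5+np.array(o)
def delta(st,pos,ang):
    """tool-frame shift & turn to put TCP at pos, pointing down, tool y at world angle ang (or +pi)"""
    R=Ro.from_rotvec(st["orientation"]); best=None
    for a in(ang,ang+np.pi):
        y=np.array([np.cos(a),np.sin(a),0]); z=np.array([0,0,-1.]); x=np.cross(y,z)
        T=Ro.from_matrix(np.c_[x,y,z]); r=(R.inv()*T).as_rotvec()
        if best is None or np.linalg.norm(r)<np.linalg.norm(best): best=r
    return R.inv().apply(np.array(pos)-st["tool_pos"]).round(4),best.round(4)
E
python3 - <<'E'
from h import *
from plant import robot
_,K,E=load("scene0")
print(ray(K,E,uv([(62,330),(270,378),(50,357),(265,396)],7,(355,205)),.041).round(4))
_,K,E=load("top0")
print(ray(K,E,uv([(63,413),(278,406)],6,(365,170)),.041).round(4))
s=robot.read_state()
print(delta(s,(.46,.2,.23),.09)); print(delta(s,(.5215,-.185,.18),.09))
E
```

```text
[[ 0.525  -0.1575  0.041 ]
 [ 0.5295 -0.228   0.041 ]
 [ 0.5144 -0.1562  0.041 ]
 [ 0.5228 -0.2279  0.041 ]]
[[ 0.5222 -0.1539  0.041 ]
 [ 0.5262 -0.2324  0.041 ]]
(array([-0.4006, -0.2976,  0.0021]), array([-1.500e-03,  9.000e-04,  1.245e+00]))
(array([-0.5504, -0.6575,  0.0527]), array([-1.500e-03,  9.000e-04,  1.245e+00]))
```

Emit:
jog_arm(steps=[[0.5,-0.06,-0.03,0,0,0,0.18],[0.5,-0.12,-0.06,0,0,0,0.36],[0.5,-0.17,-0.1,0,0,0,0.54],[0.5,-0.22,-0.14,0,0,0,0.72],[0.5,-0.27,-0.18,0,0,0,0.9]], force=20)

```text
t: 0.72
tool_pos: [0.3528, 0.3539, 0.2316]
orientation: [1.697, 2.643, -0.003]
force: [1.0, 1.9, 0.7]
opening: 0.0486
```

```bash
cat > d.py <<'E'
import sys
from h import *
from plant import robot
s=robot.read_state()
a=[float(v) for v in sys.argv[1:]]
R=Ro.from_rotvec(s["orientation"]).as_matrix()
print("t",s["t"].__round__(2),"pos",s["tool_pos"].round(4),"F",s["force"].round(1),"open",round(s["opening"],4),"jawang",np.arctan2(R[1,1],R[0,1]).round(4),"z",R[:,2].round(3),"q",s["q"].round(2))
if a: print(*delta(s,a[:3],a[3]))
E
python3 d.py .5225 -.185 .15 .085
```

```text
t 0.72 pos [0.3528 0.3539 0.2316] F [1.  1.9 0.7] open 0.0486 jawang 0.4293 z [-0.001 -0.002 -1.   ] q [ 0.68 -0.14  1.76 -0.    1.52  0.26]
[-0.5605 -0.0699  0.0825] [-0.0012  0.0016  0.3443]
```

Emit:
jog_arm(steps=[[0.5,-0.06,-0.008,0.0,0,0,0.1],[0.5,-0.12,-0.015,0.0,0,0,0.2],[0.5,-0.18,-0.022,0.01,0,0,0.344],[0.5,-0.24,-0.03,0.02,0,0,0.344],[0.5,-0.3,-0.037,0.03,0,0,0.344]])

```text
t: 1.35
tool_pos: [0.444, 0.0637, 0.2016]
orientation: [2.124, 2.313, -0.003]
force: [1.2, -0.3, 0.8]
opening: 0.0465
```

```bash
python3 d.py .5225 -.185 .12 .085
```

```text
t 1.35 pos [0.444  0.0637 0.2016] F [ 1.2 -0.3  0.8] open 0.0465 jawang 0.0853 z [-0.    -0.002 -1.   ] q [ 0.03 -0.28  1.93 -0.    1.49 -0.06]
[-0.2543  0.0571  0.082 ] [-0.0006  0.0017  0.0003]
```

Emit:
jog_arm(steps=[[0.5,-0.06,0.014,0.0,0,0,0],[0.5,-0.12,0.028,0.02,0,0,0],[0.5,-0.18,0.042,0.04,0,0,0],[0.5,-0.22,0.05,0.06,0,0.001,0],[0.5,-0.254,0.057,0.075,0,0.0015,0]])

```text
t: 1.98
tool_pos: [0.5219, -0.1865, 0.1253]
orientation: [-2.125, -2.311, 0.002]
force: [0.2, 0.7, 0.1]
opening: 0.0468
```

```bash
python3 - <<'E'
from plant import robot
import numpy as np
from h import *
for n in("scene","top"):
    c=robot.read_camera(n); np.savez(f"pics/{n}1.npz",**c)
crop("scene1",320,140,140,130,5,"g1"); crop("top1",340,160,120,100,6,"g2")
E
python3 d.py .5225 -.185 .021 .085
```

```text
t 2.08 pos [ 0.5211 -0.1871  0.1243] F [-0.9  0.4 -0.5] open 0.0465 jawang 0.0821 z [-0.004  0.001 -1.   ] q [-0.44  0.09  1.74 -0.    1.32 -0.52]
[0.0019 0.002  0.1033] [-0.0043 -0.001  -0.0029]
```

View pics/g1.png

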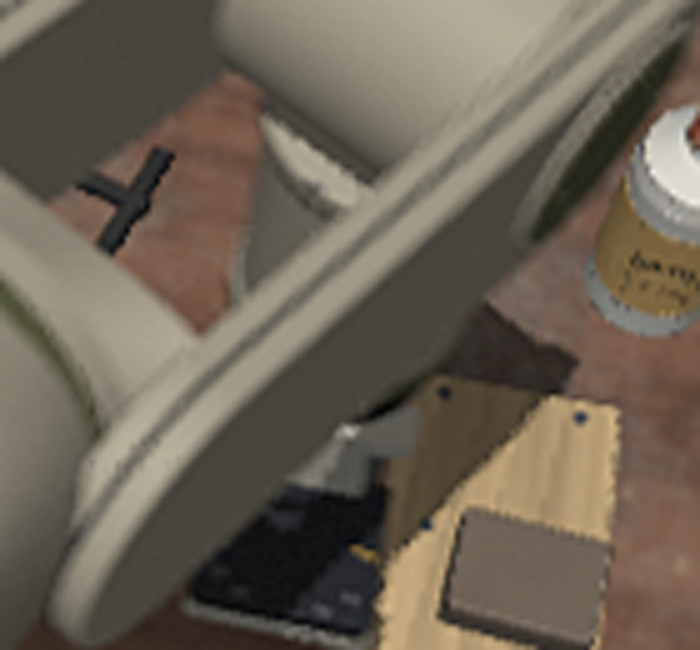

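View pics/g2.png

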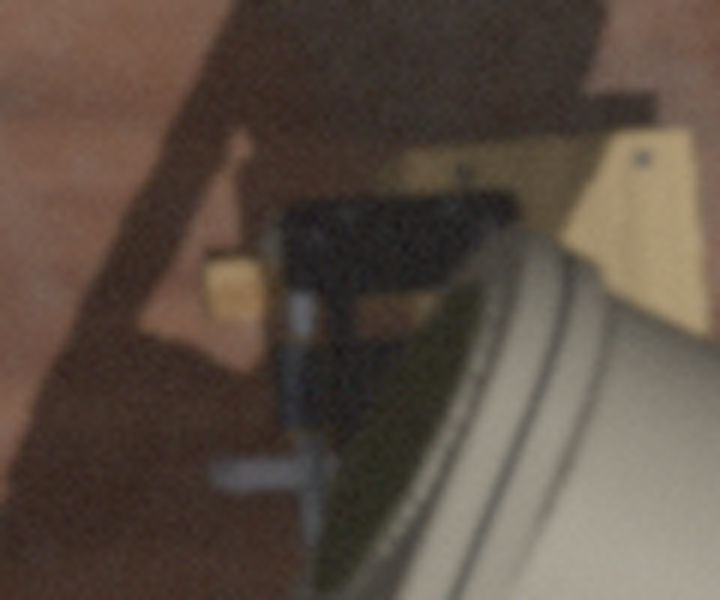

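Emit:
jog_arm(steps=[[0.5,0.001,0.001,0.04,-0.004,-0.001,0],[0.5,0.002,0.002,0.08,-0.004,-0.001,-0.003],[0.5,0.002,0.002,0.1,-0.004,-0.001,-0.003],[0.5,0.002,0.002,0.102,-0.004,-0.001,-0.003],[0.5,0.002,0.002,0.102,-0.004,-0.001,-0.003]])

```text
t: 2.7
tool_pos: [0.5236, -0.185, 0.0238]
orientation: [2.123, 2.313, 0.001]
force: [0.2, 0.1, 0.9]
opening: 0.0464
```

```bash
python3 d.py .5225 -.185 .021 .085
```

```text
t 2.7 pos [ 0.5236 -0.185   0.0238] F [0.2 0.1 0.9] open 0.0464 jawang 0.0854 z [ 0.002 -0.001 -1.   ] q [-0.43  0.21  1.8  -0.    1.13 -0.52]
[ 0.0001 -0.0011  0.0028] [0.0015 0.001  0.0004]
```

Close on the blade.

Emit:
jog_arm(steps=[[0.85,0,0,0.002,0,0,0],[1,0,0,0.002,0,0,0],[1,0,0,0.002,0,0,0],[1,0,0,0.002,0,0,0],[1,0,0,0.002,0,0,0]], force=25)

```text
t: 3.32
tool_pos: [0.5235, -0.1851, 0.0219]
orientation: [2.124, 2.313, 0.001]
force: [-0.7, 0.4, 1.1]
opening: 0.0101
```

```bash
python3 d.py .51 -.06 .024 .085
```

```text
t 3.33 pos [ 0.5235 -0.1851  0.0219] F [-0.7  0.4  1.1] open 0.0101 jawang 0.0853 z [ 0.001 -0.001 -1.   ] q [-0.43  0.22  1.8  -0.    1.13 -0.52]
[ 0.1258 -0.0028 -0.0022] [0.0014 0.001  0.0003]
```

Emit:
jog_arm(steps=[[1,0,0,-0.001,0,0,0],[1,0.02,0,-0.001,0,0,0],[1,0.05,-0.001,-0.001,0,0,0],[1,0.085,-0.001,-0.001,0,0,0],[1,0.115,-0.002,-0.001,0,0,0]])

```text
t: 3.95
tool_pos: [0.5108, -0.0684, 0.0223]
orientation: [2.124, 2.314, 0.0]
force: [0.3, -0.3, -1.9]
opening: 0.0098
```

Emit:
jog_arm(steps=[[1,0.015,0,0,0,0,0],[1,0.025,0,0,0,0,0],[1,0.025,0,0.001,0,0,0],[1,0.025,0,0.0025,0,0,0],[1,0.025,0,0.0025,0,0,0]])

```text
t: 4.58
tool_pos: [0.5097, -0.0438, 0.0207]
orientation: [2.124, 2.313, 0.003]
force: [-1.2, 3.9, 5.4]
opening: 0.0097
```

```bash
python3 d.py .51 -.06 .024 .085;python3 - <<'E'
from plant import robot
import numpy as np
from h import *
for n in("scene","top"):
    c=robot.read_camera(n); np.savez(f"pics/{n}2.npz",**c)
crop("scene2",250,140,200,150,4,"i1"); crop("top2",280,140,180,120,4,"i2")
E
```

```text
t 4.58 pos [ 0.5097 -0.0438  0.0207] F [-1.2  3.9  5.4] open 0.0097 jawang 0.0849 z [ 0.002  0.    -1.   ] q [-0.19  0.11  1.92  0.    1.11 -0.27]
[-0.0162 -0.0011 -0.0033] [ 0.0021 -0.0002 -0.0001]
```

View pics/i1.png

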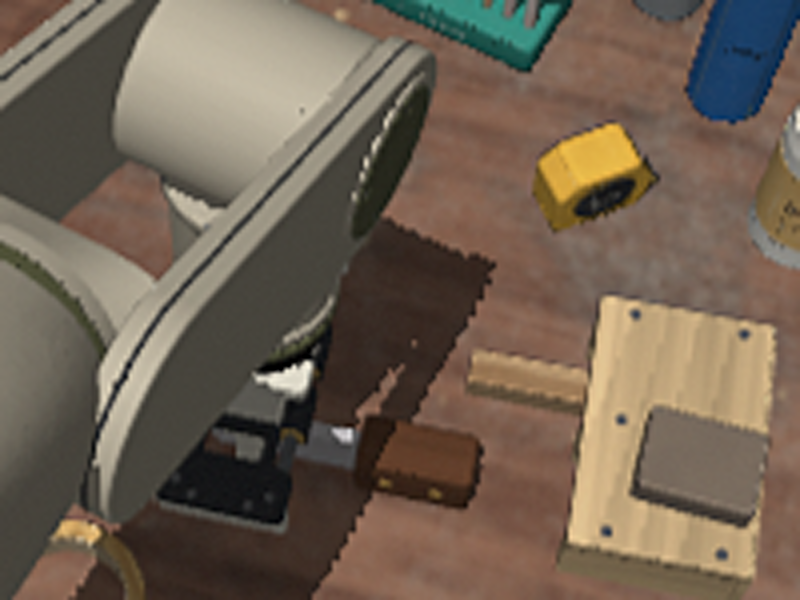

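View pics/i2.png

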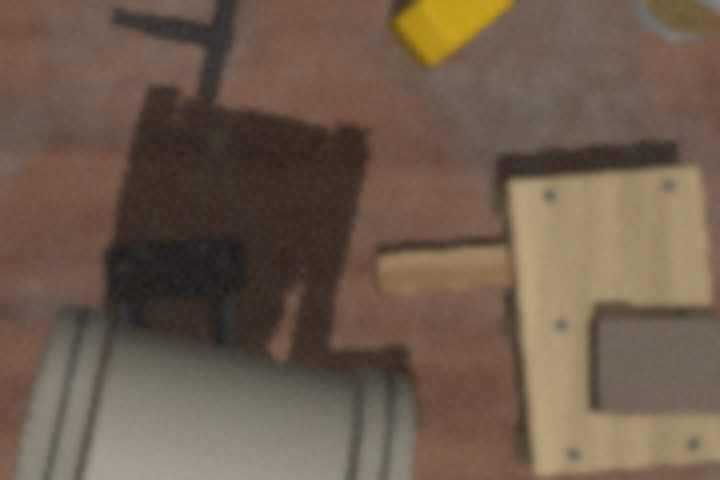

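Emit:
jog_arm(steps=[[0.8,0,0,-0.001,0,0,0],[0.5,0,0,-0.001,0,0,0],[0.45,0,0,-0.001,0,0,0],[0.45,0,0,-0.03,0,0,0],[0.45,0,0,-0.08,0,0,0]])

```text
t: 5.3
tool_pos: [0.5074, -0.0438, 0.0993]
orientation: [-2.124, -2.311, 0.002]
force: [1.0, 0.4, -0.1]
opening: 0.0499
```

Emit:
jog_arm(steps=[[0.45,0.03,0,-0.04,0,0,0],[0.45,0.09,0,-0.05,0,0,0],[0.45,0.15,0,-0.05,0,0,0],[0.45,0.18,0,-0.05,0,0,0],[0.45,0.18,0,-0.05,0,0,0]])

```text
t: 5.92
tool_pos: [0.4919, 0.1374, 0.1494]
orientation: [-2.12, -2.315, 0.002]
force: [-0.5, -0.4, 0.1]
opening: 0.0511
```

```bash
python3 d.py ;python3 - <<'E'
from plant import robot
import numpy as np
from h import *
for n in("scene","top"):
    c=robot.read_camera(n); np.savez(f"pics/{n}3.npz",**c)
crop("scene3",290,200,110,90,7,"j1"); crop("top3",300,190,110,80,7,"j2")
E
```

```text
t 5.92 pos [0.4919 0.1374 0.1494] F [-0.5 -0.4  0.1] open 0.0511 jawang 0.0879 z [-0.003  0.001 -1.   ] q [ 0.17 -0.05  1.83  0.    1.37  0.08]
```

View pics/j1.png

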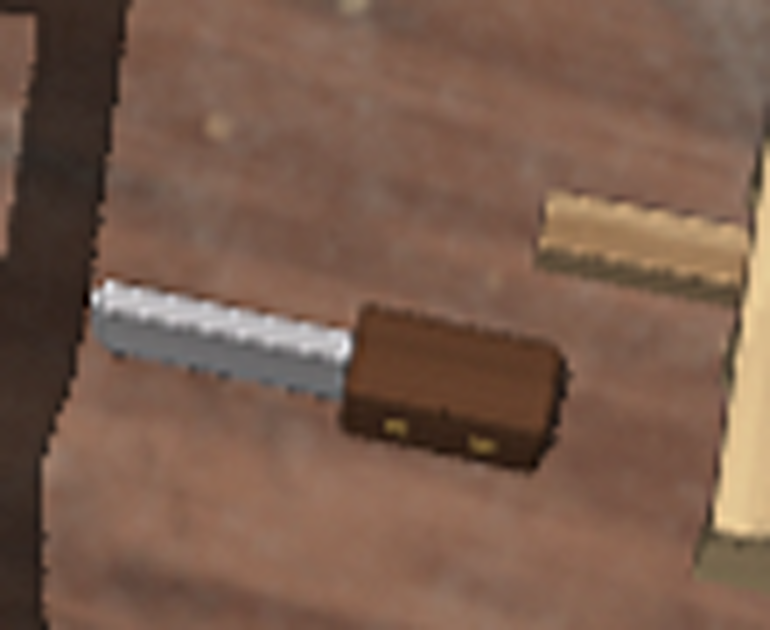

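View pics/j2.png

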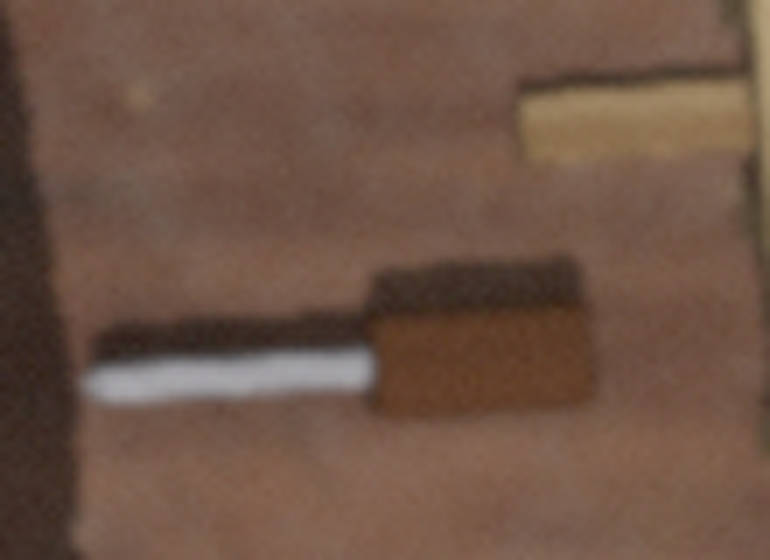

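```bash
python3 - <<'E'
from h import *
_,K,E=load("scene3"); o=(290,200)
p=ray(K,E,uv([(362,306),(566,350),(547,433),(345,400)],7,o),.044)[:,:2]; print("sc handle",p.round(4).tolist(),p.mean(0).round(4),"shoulder",(p[0]+p[3])/2,"end",(p[1]+p[2])/2)
b=ray(K,E,uv([(108,284),(353,333),(95,308),(349,356)],7,o),.041)[:,:2]; print(b.round(4).tolist())
_,K,E=load("top3"); o=(300,190)
p=ray(K,E,uv([(372,310),(582,304),(594,402),(370,412)],7,o),.044)[:,:2]; print("top handle",p.round(4).tolist(),p.mean(0).round(4),"shoulder",(p[0]+p[3])/2,"end",(p[1]+p[2])/2)
b=ray(K,E,uv([(83,386),(372,370)],7,o),.041)[:,:2]; print(b.round(4).tolist())
for n in("top3","scene3"):
    im,K,E=load(n);hsv=cv2.cvtColor(im,cv2.COLOR_RGB2HSV).astype(int);H,S,V=hsv[...,0],hsv[...,1],hsv[...,2]
    m=(S<50)&(V>(130)); bx=np.zeros(m.shape,bool)
    bx[230:255,305:360]=1
    ys,xs=np.nonzero(m&bx); r=cv2.fitLine(np.c_[xs,ys].astype(np.float32),cv2.DIST_L2,0,.01,.01).ravel(); print(n,len(xs),xs.min(),xs.max())
    q=ray(K,E,[r[2:]-r[:2]*20,r[2:]+r[:2]*20],.041)[:,:2]; d=q[0]-q[1]; print("centroid",q.mean(0),"dir",d/np.linalg.norm(d))
E
python3 d.py .517 -.139 .12 .085
```

```text
sc handle [[0.5285, -0.1021], [0.534, -0.1718], [0.5033, -0.1734], [0.4941, -0.1063]] [ 0.515  -0.1384] shoulder [ 0.51132284 -0.10420293] end [ 0.51867375 -0.1726097 ]
[[0.5112, -0.0172], [0.5194, -0.1018], [0.5015, -0.0159], [0.5109, -0.1029]]
top handle [[0.5315, -0.1044], [0.5345, -0.17], [0.504, -0.1741], [0.4997, -0.1043]] [ 0.5174 -0.1382] shoulder [ 0.5155725  -0.10435946] end [ 0.51924143 -0.17205928]
[[0.506, -0.0146], [0.5126, -0.105]]
top3 186 313 352
centroid [ 0.50901455 -0.06065566] dir [-0.07911238  0.9968657 ]
scene3 157 305 339
centroid [ 0.51049608 -0.05990165] dir [-0.08145459  0.99667705]
t 6.03 pos [0.4922 0.1352 0.1493] F [-0.6 -0.1 -0.4] open 0.0511 jawang 0.0854 z [-0.003  0.001 -1.   ] q [ 0.17 -0.05  1.83  0.    1.37  0.08]
[-0.2754  0.0014  0.0291] [-0.0033 -0.0008  0.0004]
```

Emit:
jog_arm(steps=[[0.45,-0.06,0,0,0,0,0],[0.45,-0.12,0,0.0,0,0,0],[0.45,-0.18,0.0,0.01,0,0,0],[0.45,-0.24,0.001,0.03,0,0,0],[0.45,-0.274,0.002,0.05,-0.003,-0.001,0]])

```text
t: 6.65
tool_pos: [0.517, -0.1422, 0.0988]
orientation: [2.128, 2.309, -0.001]
force: [-0.2, 0.4, 0.2]
opening: 0.0511
```

```bash
python3 d.py .5175 -.138 .0195 .085
```

```text
t 6.65 pos [ 0.517  -0.1422  0.0988] F [-0.2  0.4  0.2] open 0.0511 jawang 0.0814 z [ 0.001 -0.001 -1.   ] q [-0.36  0.06  1.81 -0.    1.27 -0.44]
[0.0042 0.0008 0.0793] [ 0.0004  0.0014 -0.0036]
```

Emit:
jog_arm(steps=[[0.45,0.004,0.001,0.03,0,0.001,-0.004],[0.45,0.004,0.001,0.06,0,0.001,-0.004],[0.45,0.004,0.001,0.079,0,0.001,-0.004],[0.45,0.004,0.001,0.079,0,0.001,-0.004],[0.7,0.004,0.001,0.079,0,0.001,-0.004]], force=30)

```text
t: 7.28
tool_pos: [0.5185, -0.1387, 0.021]
orientation: [2.123, 2.313, 0.001]
force: [-1.5, -1.0, 0.7]
opening: 0.0452
```

```bash
python3 d.py .5175 -.138 .0195 .085
```

```text
t 7.28 pos [ 0.5185 -0.1387  0.021 ] F [-1.5 -1.   0.7] open 0.0452 jawang 0.0853 z [ 0.002 -0.001 -1.   ] q [-0.36  0.17  1.85 -0.    1.12 -0.44]
[ 0.0008 -0.0009  0.0015] [0.0018 0.0011 0.0003]
```

Emit:
jog_arm(steps=[[1,0.001,-0.001,0.001,0.001,0.001,0],[1,0.001,-0.001,0.001,0.001,0.001,0],[1,0.001,-0.001,0.001,0.001,0.001,0],[1,0.001,-0.001,0.001,0.001,0.001,0]], force=40)

```text
t: 7.78
tool_pos: [0.5185, -0.138, 0.0215]
orientation: [2.122, 2.312, 0.002]
force: [-1.7, 0.1, 6.3]
opening: 0.0341
```

```bash
python3 d.py .5175 -.138 .0195 .085
```

```text
t 7.78 pos [ 0.5185 -0.138   0.0215] F [-1.7  0.1  6.3] open 0.0341 jawang 0.0856 z [ 0.003 -0.001 -1.   ] q [-0.36  0.17  1.85  0.    1.12 -0.44]
[ 0.0001 -0.001   0.002 ] [0.0028 0.0012 0.0006]
```

```bash
python3 d.py .554 .045 .0235 .092
```

```text
t 7.78 pos [ 0.5185 -0.138   0.0215] F [-1.7  0.1  6.3] open 0.0341 jawang 0.0856 z [ 0.003 -0.001 -1.   ] q [-0.36  0.17  1.85  0.    1.12 -0.44]
[ 0.1793  0.051  -0.0021] [ 0.0028  0.0012 -0.0064]
```

Emit:
jog_arm(steps=[[1,0.0,0.0,-0.006,0,0,0],[1,0.04,0.01,-0.006,0,0,0],[1,0.09,0.03,-0.005,0.002,0,-0.003],[1,0.14,0.045,-0.004,0.003,0.001,-0.006],[1,0.175,0.051,-0.003,0.003,0.001,-0.006]])

```text
t: 8.4
tool_pos: [0.5546, 0.043, 0.0246]
orientation: [-2.116, -2.322, -0.0]
force: [0.5, -0.6, -1.8]
opening: 0.0339
```

Emit:
jog_arm(steps=[[1,0.001,0.0,0,0,0,0],[1,0.001,0.0,0,0,0,0]])

```text
t: 8.65
tool_pos: [0.5543, 0.0438, 0.0246]
orientation: [2.115, 2.323, -0.0]
force: [0.2, -0.0, -3.1]
opening: 0.0343
```

```bash
python3 d.py .554 .045 .0235 .092;python3 - <<'E'
from plant import robot
import numpy as np
from h import *
for n in("scene","top"):
    c=robot.read_camera(n); np.savez(f"pics/{n}4.npz",**c)
crop("scene4",160,130,160,120,5,"k1"); crop("top4",160,150,150,120,5,"k2")
E
```

```text
t 8.65 pos [0.5543 0.0438 0.0246] F [ 0.2 -0.  -3.1] open 0.0343 jawang 0.0938 z [-0. -0. -1.] q [-0.01  0.22  1.79 -0.    1.13 -0.11]
[ 0.0012 -0.0002  0.0011] [-0.0002  0.0002  0.0018]
```

View pics/k1.png

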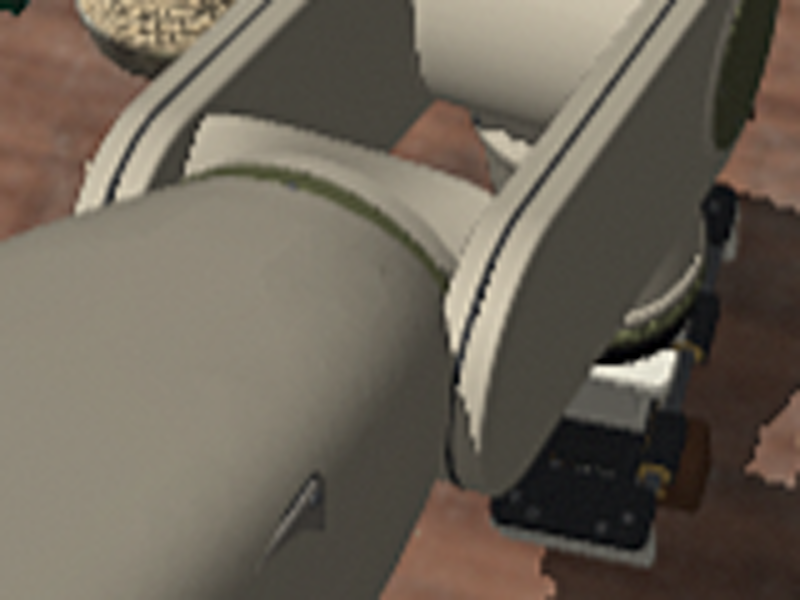

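View pics/k2.png

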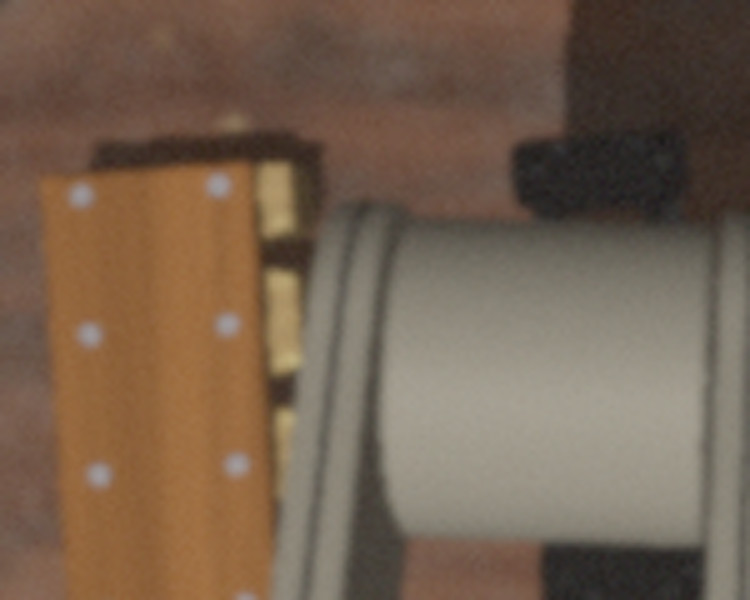

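Emit:
jog_arm(steps=[[1,0.008,0.0,0,0,0,0.001],[1,0.016,0.0,0,0,0,0.001],[1,0.024,0.0,0,0,0,0.001],[1,0.03,0.0,0,0,0,0.001],[1,0.035,0,0,0,0,0.001]])

```text
t: 9.38
tool_pos: [0.5511, 0.0784, 0.0247]
orientation: [2.118, 2.32, -0.0]
force: [0.2, -0.1, -2.3]
opening: 0.0335
```

```bash
python3 d.py .554 .045 .0235 .092
```

```text
t 9.38 pos [0.5511 0.0784 0.0247] F [ 0.2 -0.1 -2.3] open 0.0335 jawang 0.0914 z [ 0. -0. -1.] q [ 0.05  0.22  1.79 -0.    1.13 -0.04]
[-0.0335 -0.0002  0.0012] [-0.      0.0002 -0.0006]
```

Emit:
jog_arm(steps=[[1,0.004,0.0,0,0,0,0],[1,0.008,0.0,0,0,0,0],[1,0.012,0.0,0,0,0,0],[1,0.016,0.0,0,0,0,0]])

```text
t: 9.88
tool_pos: [0.5497, 0.0945, 0.0247]
orientation: [2.118, 2.32, -0.0]
force: [1.2, 0.8, -2.4]
opening: 0.0337
```

```bash
python3 d.py .554 .045 .0235 .092
```

```text
t 9.88 pos [0.5497 0.0945 0.0247] F [ 1.2  0.8 -2.4] open 0.0337 jawang 0.0914 z [ 0. -0. -1.] q [ 0.08  0.22  1.79 -0.    1.13 -0.01]
[-0.0497 -0.0002  0.0012] [-0.      0.0002 -0.0006]
```

Emit:
jog_arm(steps=[[1,0.003,0.0,0,0,0,0],[1,0.006,0.0,0,0,0,0],[1,0.009,0.0,0,0,0,0],[1,0.012,0.0,0,0,0,0]])

```text
t: 10.38
tool_pos: [0.5492, 0.105, 0.025]
orientation: [2.116, 2.318, -0.002]
force: [1.8, -17.3, -0.4]
opening: 0.0335
```

Emit:
jog_arm(steps=[[1,0.002,0.0,0,0,0,0],[1,0.004,0.0,0,0,0,0],[1,0.006,0.0,0,0,0,0]])

```text
t: 10.75
tool_pos: [0.5497, 0.1056, 0.0256]
orientation: [2.112, 2.313, -0.01]
force: [0.5, -33.8, 2.6]
opening: 0.0338
```

```bash
python3 d.py .554 .045 .0235 .092
```

```text
t 10.75 pos [0.5497 0.1056 0.0256] F [  0.5 -33.8   2.6] open 0.0338 jawang 0.0907 z [ 0.002 -0.011 -1.   ] q [ 0.11  0.22  1.78 -0.01  1.13  0.02]
[-0.0607 -0.0012  0.0028] [ 0.0013  0.0112 -0.0013]
```

Emit:
jog_arm(steps=[[1,-0.015,0.0,0,0,0.005,0],[1,-0.035,-0.001,0,0.001,0.011,-0.001],[1,-0.056,-0.001,0.001,0.001,0.011,-0.001],[1,-0.056,-0.03,0.001,0.001,0.011,-0.001],[1,-0.056,-0.06,0.001,0.001,0.011,-0.001]])

```text
t: 11.38
tool_pos: [0.4944, 0.0441, 0.025]
orientation: [-2.118, -2.32, -0.001]
force: [0.3, -0.2, -1.2]
opening: 0.0335
```

```bash
python3 d.py .4937 .0455 .0247 .092;  python3 - <<'E'
from plant import robot
import numpy as np
from h import *
for n in("scene","top"):
    c=robot.read_camera(n); np.savez(f"pics/{n}5.npz",**c)
crop("scene5",160,130,160,120,5,"l1"); crop("top5",160,150,150,120,5,"l2")
E
```

```text
t 11.38 pos [0.4944 0.0441 0.025 ] F [ 0.3 -0.2 -1.2] open 0.0335 jawang 0.091 z [ 0.  0. -1.] q [-0.01  0.06  1.96  0.    1.12 -0.11]
[ 0.0015 -0.0005  0.0003] [ 0.0002 -0.0004 -0.001 ]
```

View pics/l1.png

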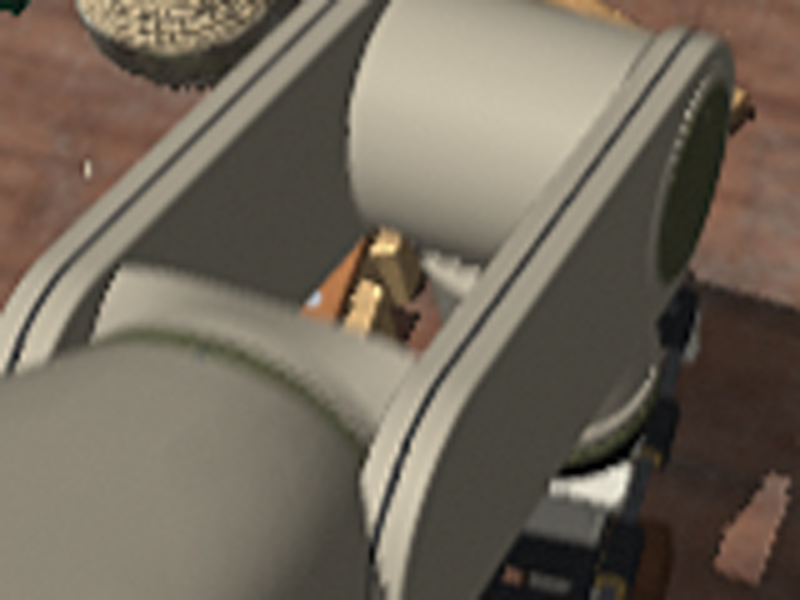

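View pics/l2.png

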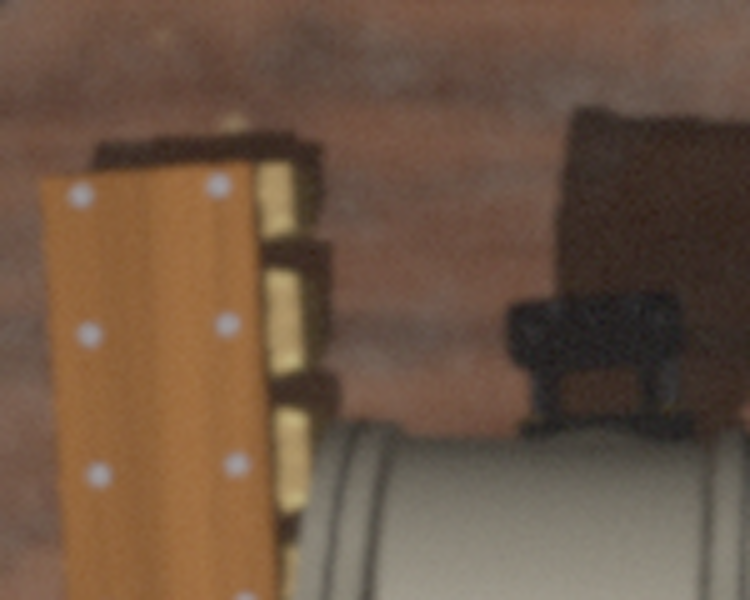

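Emit:
jog_arm(steps=[[1,0.008,-0.0005,0,0,0,0],[1,0.016,-0.0005,0,0,0,0],[1,0.024,-0.0005,0,0,0,0],[1,0.03,-0.0005,0,0,0,0],[1,0.036,-0.0005,0,0,0,0]])

```text
t: 12.1
tool_pos: [0.4893, 0.0807, 0.0246]
orientation: [-2.117, -2.32, 0.001]
force: [4.2, -0.3, -2.1]
opening: 0.0338
```

```bash
python3 d.py .4937 .0455 .0247 .092
```

```text
t 12.1 pos [0.4893 0.0807 0.0246] F [ 4.2 -0.3 -2.1] open 0.0338 jawang 0.0913 z [-0.001  0.    -1.   ] q [ 0.06  0.06  1.96  0.    1.12 -0.03]
[-0.0354  0.0012 -0.0001] [-0.0009 -0.0005 -0.0007]
```

Emit:
jog_arm(steps=[[1,0.001,0.001,0,0,0,0],[1,0.004,0.0012,0,0,0,0],[1,0.008,0.0012,0,0,0,0],[1,0.012,0.0012,0,0,0,0]])

```text
t: 12.6
tool_pos: [0.489, 0.093, 0.0243]
orientation: [-2.117, -2.319, 0.001]
force: [0.6, -1.3, -3.2]
opening: 0.0336
```

```bash
python3 d.py .4937 .0455 .0247 .092
```

```text
t 12.6 pos [0.489  0.093  0.0243] F [ 0.6 -1.3 -3.2] open 0.0336 jawang 0.0913 z [-0.002  0.    -1.   ] q [ 0.08  0.07  1.96  0.    1.12 -0.01]
[-0.0477  0.0004 -0.0004] [-0.0017 -0.0006 -0.0007]
```

Emit:
jog_arm(steps=[[1,0.003,0,0,0,0,0],[1,0.006,0,0,0,0,0],[1,0.009,0,0,0,0,0]])

```text
t: 12.98
tool_pos: [0.4888, 0.1014, 0.0246]
orientation: [2.118, 2.32, -0.001]
force: [2.4, -4.2, -2.8]
opening: 0.0335
```

```bash
python3 d.py .4937 .0455 .0247 .092
```

```text
t 12.97 pos [0.4888 0.1014 0.0246] F [ 2.4 -4.2 -2.8] open 0.0335 jawang 0.0911 z [-0.    -0.001 -1.   ] q [ 0.1   0.07  1.95 -0.    1.12  0.01]
[-0.0561 -0.0002 -0.0001] [-0.0005  0.0008 -0.0009]
```

Emit:
jog_arm(steps=[[1,0.003,0,0,0,0,0],[1,0.006,0,0,0,0,0],[1,0.009,0,0,0,0,0]])

```text
t: 13.35
tool_pos: [0.4894, 0.1103, 0.0253]
orientation: [2.117, 2.318, 0.002]
force: [4.7, -2.1, -2.0]
opening: 0.0334
```

```bash
python3 d.py .4937 .0455 .0247 .092
```

```text
t 13.35 pos [0.4894 0.1103 0.0253] F [ 4.7 -2.1 -2. ] open 0.0334 jawang 0.0902 z [ 0.002 -0.001 -1.   ] q [ 0.12  0.07  1.95 -0.    1.12  0.03]
[-0.0649 -0.0015  0.0007] [ 0.0023  0.001  -0.0018]
```

Emit:
jog_arm(steps=[[1,0.003,0,0,0,0,0],[1,0.006,0,0,0,0,0],[1,0.009,0,0,0,0,0]])

```text
t: 13.72
tool_pos: [0.4889, 0.1195, 0.0255]
orientation: [2.117, 2.317, 0.002]
force: [4.6, -0.9, -2.8]
opening: 0.0338
```

Emit:
jog_arm(steps=[[1,0.002,0,0,0,0,0],[1,0.004,0,0,0,0,0],[1,0.006,0,0,0,0,0]])

```text
t: 14.1
tool_pos: [0.4884, 0.1255, 0.0255]
orientation: [2.117, 2.317, 0.002]
force: [4.0, -1.6, -2.7]
opening: 0.034
```

```bash
python3 d.py .4937 .0455 .0247 .092
```

```text
t 14.1 pos [0.4884 0.1255 0.0255] F [ 4.  -1.6 -2.7] open 0.034 jawang 0.0901 z [ 0.003 -0.001 -1.   ] q [ 0.15  0.08  1.94 -0.    1.12  0.06]
[-0.0802 -0.0019  0.0009] [ 0.0031  0.0011 -0.0019]
```

Emit:
jog_arm(steps=[[1,0.003,0,0,0,0,0],[1,0.006,0,0,0,0,0],[1,0.009,0,0,0,0,0],[1,0.012,0,0,0,0,0]])

```text
t: 14.6
tool_pos: [0.4873, 0.1377, 0.0255]
orientation: [2.117, 2.317, 0.002]
force: [4.5, -1.6, -2.4]
opening: 0.0337
```

```bash
python3 d.py .4937 .0455 .0247 .092
```

```text
t 14.6 pos [0.4873 0.1377 0.0255] F [ 4.5 -1.6 -2.4] open 0.0337 jawang 0.0902 z [ 0.003 -0.001 -1.   ] q [ 0.18  0.09  1.94 -0.    1.12  0.09]
[-0.0924 -0.0019  0.0009] [ 0.0031  0.0011 -0.0018]
```

It slides with a light springy drag, well past both tight stops. I'll lower it to the bench, then push home.

Emit:
jog_arm(steps=[[1,0.003,0,0.001,0,0,0],[1,0.003,0,0.002,0,0,0],[1,0.003,0,0.003,0,0,0],[1,0.003,0,0.0035,0,0,0]])

```text
t: 15.1
tool_pos: [0.4871, 0.1409, 0.022]
orientation: [2.117, 2.317, 0.003]
force: [4.7, 0.7, -0.2]
opening: 0.0341
```

Emit:
jog_arm(steps=[[1,0.002,0,0,0,0,0],[1,0.004,0,0,0,0,0],[1,0.006,0,0,0,0,0]])

```text
t: 15.48
tool_pos: [0.4865, 0.1458, 0.0219]
orientation: [2.116, 2.317, 0.0]
force: [5.3, -13.7, -0.2]
opening: 0.0339
```

```bash
python3 d.py .4937 .0455 .0247 .092
```

```text
t 15.47 pos [0.4865 0.1458 0.0219] F [  5.3 -13.7  -0.2] open 0.0339 jawang 0.0904 z [ 0.003 -0.003 -1.   ] q [ 0.19  0.1   1.93 -0.    1.11  0.1 ]
[-0.1005 -0.0019 -0.0025] [ 0.0028  0.003  -0.0016]
```

Emit:
jog_arm(steps=[[1,0.001,0,0.0005,0,0,0],[1,0.002,0,0.0005,0,0,0],[1,0.002,0,0.0005,0,0,0]])

```text
t: 15.85
tool_pos: [0.4866, 0.1457, 0.0217]
orientation: [2.114, 2.315, -0.004]
force: [3.8, -13.6, 2.8]
opening: 0.0339
```

```bash
python3 d.py .4937 .0455 .0247 .092; python3 - <<'E'
from plant import robot
import numpy as np
from h import *
for n in("scene","top"):
    c=robot.read_camera(n); np.savez(f"pics/{n}6.npz",**c)
crop("scene6",140,130,160,120,5,"m1"); crop("top6",160,150,150,150,4,"m2")
E
```

```text
t 15.85 pos [0.4866 0.1457 0.0217] F [  3.8 -13.6   2.8] open 0.0339 jawang 0.0904 z [ 0.003 -0.006 -1.   ] q [ 0.19  0.1   1.93 -0.01  1.11  0.11]
[-0.1005 -0.0019 -0.0024] [ 0.0025  0.0064 -0.0016]
```

View pics/m1.png

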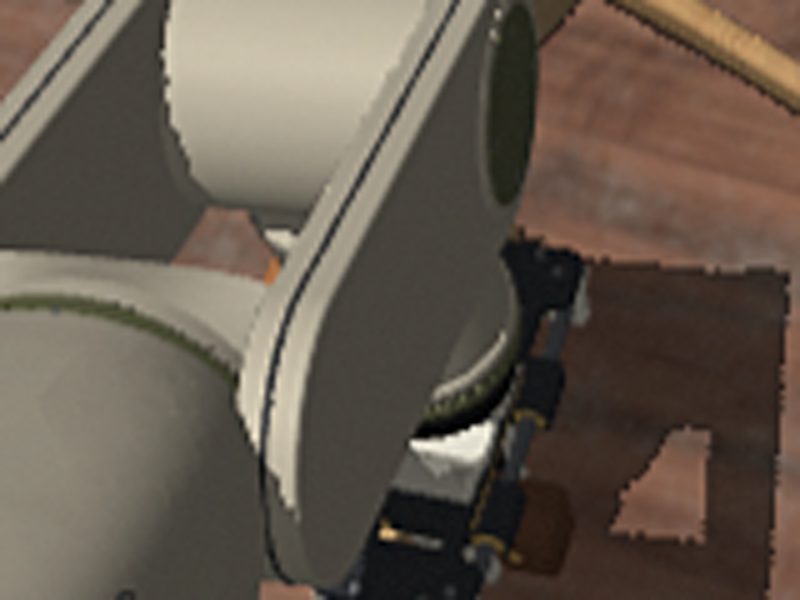

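View pics/m2.png

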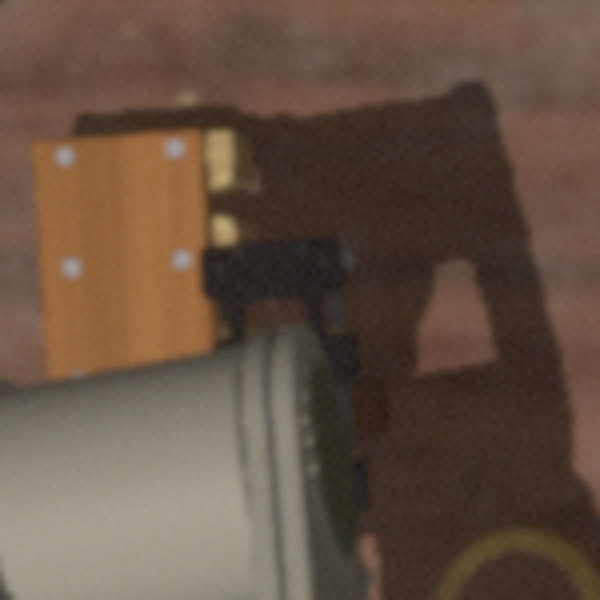

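Emit:
jog_arm(steps=[[0.8,0,0,0,0,0,0],[0.45,0,0,0,0,0,0],[0.4,0,0,0,0,0,0],[0.4,0,0,-0.04,0,0,0],[0.4,-0.01,0,-0.09,0,0,0]])

```text
t: 16.58
tool_pos: [0.4852, 0.1366, 0.1111]
orientation: [2.115, 2.318, -0.009]
force: [1.3, 0.3, -0.7]
opening: 0.0554
```

```bash
python3 d.py .45 -.15 .2 .092
```

```text
t 16.57 pos [0.4852 0.1366 0.1111] F [ 1.3  0.3 -0.7] open 0.0554 jawang 0.0917 z [-0.001 -0.006 -1.   ] q [ 0.18 -0.03  1.88 -0.01  1.29  0.09]
[-0.2827 -0.0615 -0.087 ] [-0.002   0.0063 -0.0003]
```

Emit:
jog_arm(steps=[[0.4,0,0,-0.05,0,0,0],[0.4,-0.05,0,-0.08,0,0,0],[0.4,-0.11,-0.02,-0.09,0,0,0],[0.4,-0.17,-0.03,-0.09,0,0,0],[0.4,-0.23,-0.04,-0.09,0,0,0]])

```text
t: 17.2
tool_pos: [0.4659, -0.0968, 0.2029]
orientation: [2.114, 2.319, -0.008]
force: [1.3, 0.3, 0.2]
opening: 0.056
```

```bash
python3 - <<'E'
from plant import robot
import numpy as np
from h import *
for n in("scene","top"):
    c=robot.read_camera(n); np.savez(f"pics/{n}7.npz",**c)
crop("scene7",165,150,110,110,5,"n1"); crop("top7",160,170,110,110,6,"n2")
E
```

```text
(no output)
```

View pics/n1.png

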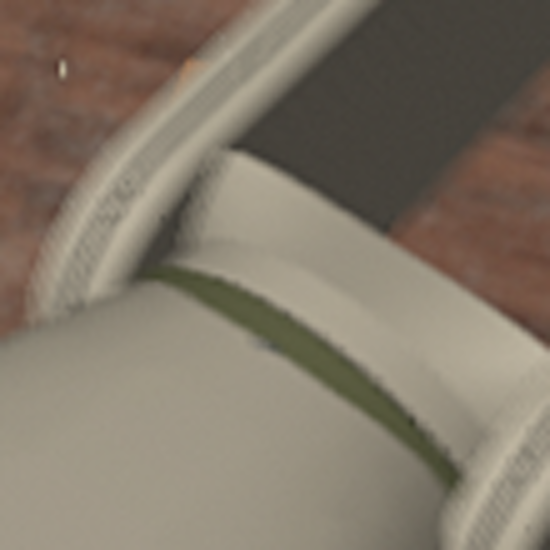

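View pics/n2.png

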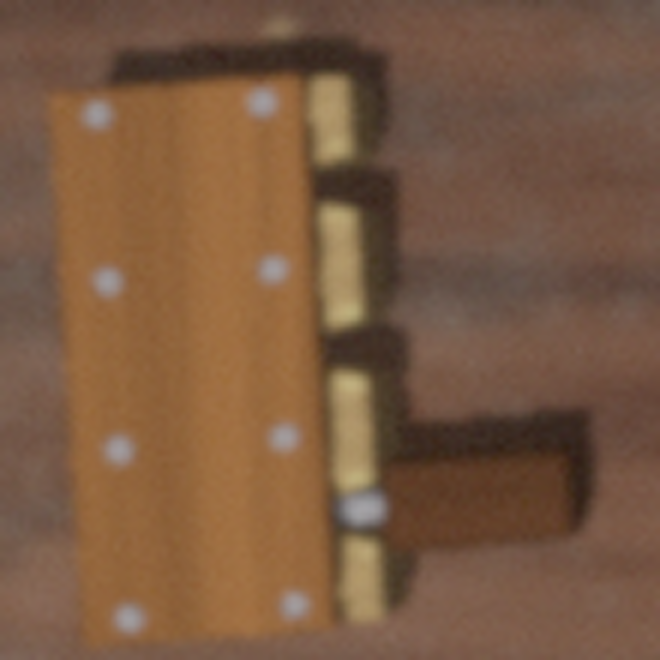

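Emit:
jog_arm(steps=[[0.4,-0.06,-0.02,-0.03,0,0,0],[0.4,-0.12,-0.04,-0.06,0,0,0],[0.4,-0.18,-0.06,-0.08,0,0,0],[0.4,-0.24,-0.06,-0.1,0,0,0],[0.4,-0.3,-0.06,-0.1,0,0,0]])

```text
t: 17.92
tool_pos: [0.4312, -0.3852, 0.3052]
orientation: [2.118, 2.311, -0.011]
force: [0.7, 0.1, 0.5]
opening: 0.0555
```

```bash
python3 d.py; python3 - <<'E'
from plant import robot
import numpy as np
from h import *
for n in("scene","top"):
    c=robot.read_camera(n); np.savez(f"pics/{n}8.npz",**c)
cv2.imwrite("pics/full8.png",load("scene8")[0][:,:,::-1])
crop("scene8",165,150,110,110,7,"o1")
_,K,E=load("top7"); o=(160,170)
p=ray(K,E,uv([(387,458),(570,453),(577,537),(390,548)],6,o),.044)[:,:2]; print(p.round(4).tolist(),p.mean(0))
f=ray(K,E,uv([(352,73),(387,620)],6,o),.052)[:,:2];print("front edge",f.round(4).tolist())
t=f[0]-f[1];t/=np.linalg.norm(t);nn=np.array([t[1],-t[0]]);print(t,[(float((q-f[1])@nn)) for q in p])
E
```

```text
t 17.93 pos [ 0.4312 -0.3852  0.3052] F [0.7 0.1 0.5] open 0.0555 jawang 0.087 z [ 0.    -0.009 -1.   ] q [-0.81  0.05  1.45 -0.01  1.64 -0.9 ]
[[0.5003, 0.1759], [0.5033, 0.1094], [0.4729, 0.1062], [0.4677, 0.174]] [0.48603564 0.14138705]
front edge [[0.6398, 0.1905], [0.4427, 0.173]]
[0.99606506 0.08862507] [0.00216262686281552, 0.06865976748310892, 0.06917130285840747, 0.001158899774540751]
```

View pics/full8.png

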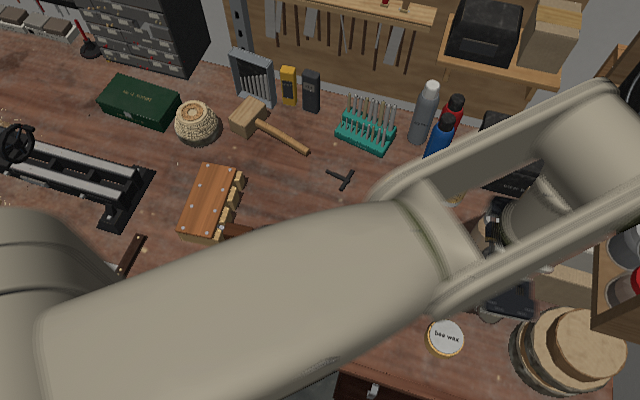

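View pics/o1.png

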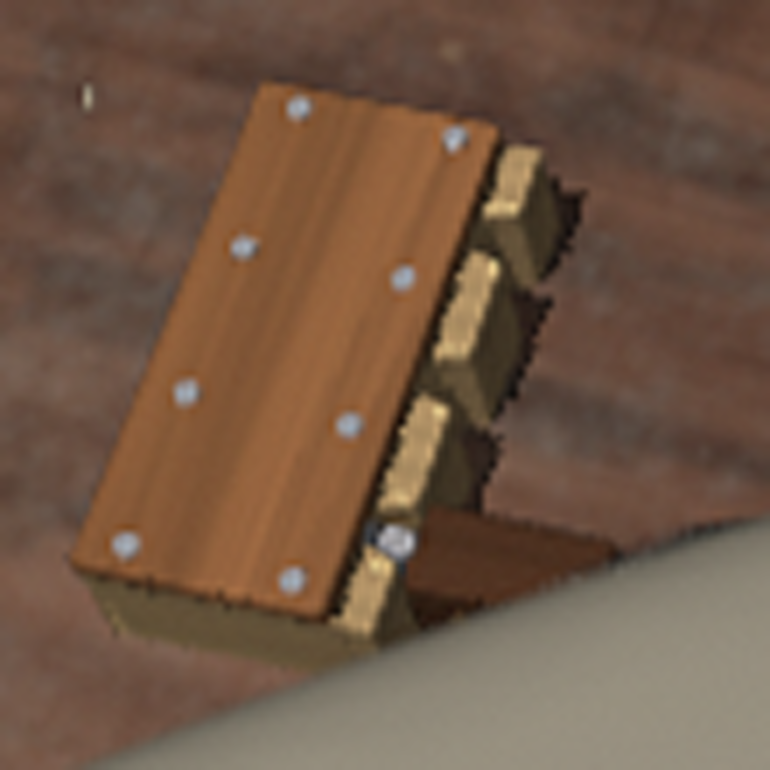

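Emit:
jog_arm(steps=[[0.4,0.06,0.01,0,0,0,0],[0.4,0.12,0.03,0,0,0,0],[0.4,0.18,0.04,0,0,0,0],[0.4,0.22,0.05,0,0,0,0],[0.4,0.22,0.05,0,0,0,0]])

```text
t: 18.65
tool_pos: [0.462, -0.1605, 0.2997]
orientation: [2.121, 2.316, -0.012]
force: [-0.2, -1.4, 0.1]
opening: 0.0557
```

Emit:
jog_arm(steps=[[0.4,0,0,0,0,0,0],[0.4,0,0,0,0,0,0]])

```text
t: 18.9
tool_pos: [0.4618, -0.1608, 0.2996]
orientation: [2.121, 2.316, -0.012]
force: [0.9, -0.2, 0.3]
opening: 0.0555
```

```bash
python3 d.py; python3 - <<'E'
from plant import robot
import numpy as np
from h import *
c=robot.read_camera("top"); np.savez("pics/top9.npz",**c)
cv2.imwrite("pics/top9.png",c["image"][:,:,::-1])
E
```

```text
t 18.9 pos [ 0.4618 -0.1608  0.2996] F [ 0.9 -0.2  0.3] open 0.0555 jawang 0.0876 z [-0.005 -0.006 -1.   ] q [-0.43 -0.19  1.68 -0.01  1.65 -0.52]
```

View pics/top9.png

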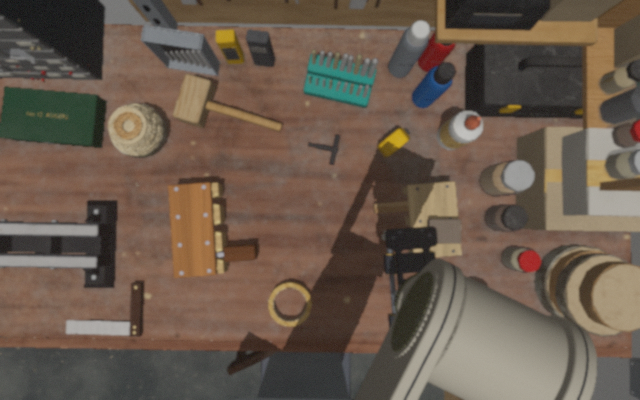

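The top view shows the feeler home in the near gap, with its handle at pixels (225–257, 252) against the block. The chuck key (325,148), the blank and the rack are unmoved, and the arm is clear.

```bash
python3 -c "
from plant import robot
print(robot.close_job())"
```

```text
the job is handed in; nothing more can be done
None
```

The feeler is fully home in the near gap with its handle against the block. It has been let go of, and the job was handed in at about 19 s of the 61 s allowed.

- **Drawing out:** I gripped the blade (opening 10.1 mm), drew the feeler out about 140 mm and stood it upright on the bench. I then released it and backed off; both camera views showed it standing on its own.
- **Trying the gaps:** I took it again by the handle (opening 34 mm).
  - **Middle gap:** it stopped hard, with the force rising to 34 N. By my vision estimate that was about 35 mm in, so I took it as the 40 mm stop; the 5 mm difference is calibration and grip error.
  - **Near gap:** it gave a light drag of about 2 N and a side push of about 4.5 N. It went past both stop depths until the shoulder met the block (about 14 N).
  - **Far gap:** I did not try it.
- **Last checks:** In the top view the shoulder is 1–2 mm from the block's front face and the rear of the handle 69 mm from it (nominal 70 mm). The seating point came about 3 mm earlier than I predicted from the middle gap's stop, which I put down to a slight slip in the grip when the blade hit that stop.
- **Bystanders and arm:** The chuck key, blank and sanding block looked unmoved by eye, though the arm partly covered the last two in the final picture. The arm was clear of everything, with near-zero force.

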